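# Load the stacking steamer for lunch

## Task

Load the steamer: stand the blue pot in the middle of the steamer tier with the blue grips and then cover that tier with the steel lid, lying flat and centred; stand the yellow pot in the middle of the tier with the yellow grips, and the green pot, which is already cooked, in the middle of the round grey stone trivet to cool. Keep the pots upright, set everything down gently instead of dropping it, and leave the salt cellar and the empty terracotta ramekin where they are.

Things in the scene. Friction and masses are not known exactly. Their poses are not given: they have to be found in the camera images.
- blue_pot_center (a point): small lidded round custard pot glazed blue with a thin cream band and a little knob on top, one rigid piece, loose, about 0.14 kg. Body 54 mm in diameter and 44 mm high (straight sides from 6 to 42 mm up), knob 14 mm in diameter, 54 mm high overall. This point is on its axis half-way up, 27 mm above its underside; z up
- yellow_pot_center (a point): small lidded round custard pot glazed yellow with a thin cream band and a little knob on top, one rigid piece, loose, about 0.14 kg. Body 54 mm in diameter and 44 mm high (straight sides from 6 to 42 mm up), knob 14 mm in diameter, 54 mm high overall. This point is on its axis half-way up, 27 mm above its underside; z up
- green_pot_center (a point): small lidded round custard pot glazed green with a thin cream band and a little knob on top, one rigid piece, loose, about 0.14 kg. Body 54 mm in diameter and 44 mm high (straight sides from 6 to 42 mm up), knob 14 mm in diameter, 54 mm high overall. This point is on its axis half-way up, 27 mm above its underside; z up
- lid_knob (a point): brushed steel steamer lid, loose, 0.25 kg: flat disc 180 mm in diameter and 4 mm thick lying on the counter, with an upright black round knob 26 mm in diameter and 34 mm high in its centre (38 mm high overall). This point is on the axis inside the knob, 22 mm above the lid's underside; z up
- tier_blue: steamer tier: open round pan of brushed steel, 168 mm outside diameter, wall 4 mm thick (160 mm inside), rim 64 mm high, inner floor 4 mm above the counter, ring of dark steam holes, two blue silicone grips (each 26 x 56 x 14 mm, reaching 107 mm from the axis, below the rim) on opposite sides along its x axis. Stands firm. Origin on its axis, at the underside
- tier_yellow: steamer tier: open round pan of brushed steel, 168 mm outside diameter, wall 4 mm thick (160 mm inside), rim 64 mm high, inner floor 4 mm above the counter, ring of dark steam holes, two yellow silicone grips (each 26 x 56 x 14 mm, reaching 107 mm from the axis, below the rim) on opposite sides along its x axis. Stands firm. Origin on its axis, at the underside
- trivet: round grey stone trivet, disc 120 mm in diameter and 12 mm high, stands firm. Origin on its axis, at the underside
- salt_center (a point): white ceramic salt cellar with a shut hinged wooden lid, 70 mm in diameter, about 60 mm high, loose; not to be moved. This point is on its axis, 27 mm up
- ramekin_center (a point): empty unglazed terracotta ramekin, open bowl 72 mm in diameter at the rim and 45 mm high, loose; not to be moved. This point is on its axis, 22 mm up

How it is judged (in metres and radians):
On the way, in this order (a step that is already met when the one before it is completed fails the run):
1. the blue pot stands released in the middle of the blue-gripped tier, not yet covered by the lid (horizontal distance between blue_pot_center and tier_blue below 0.015 m and z of blue_pot_center in the frame of tier_blue between 0.026 and 0.036 m and angle between blue_pot_center's own z axis and vertical below 0.1 rad and contact force between the fingers and blue_pot below 0.1 N and horizontal distance between lid_knob and tier_blue above 0.1 m), for 0.2 s.
2. the lid lies flat on the blue-gripped tier, over the blue pot (horizontal distance between blue_pot_center and tier_blue below 0.015 m and z of blue_pot_center in the frame of tier_blue between 0.026 and 0.036 m and angle between blue_pot_center's own z axis and vertical below 0.1 rad and horizontal distance between lid_knob and tier_blue below 0.01 m and z of lid_knob in the frame of tier_blue between 0.082 and 0.09 m and angle between lid_knob's own z axis and vertical below 0.05 rad and contact force between the fingers and lid below 0.1 N), for 0.2 s.
At the end, for the whole second after the job is handed in: The blue pot stands upright on the floor of the blue-gripped tier, the yellow pot on that of the yellow-gripped tier and the green pot on the trivet, each within 15 mm of the middle; the lid lies flat on the rim of the blue-gripped tier within 10 mm of centred; all are released and at rest (all of step 2 and horizontal distance between yellow_pot_center and tier_yellow below 0.015 m and z of yellow_pot_center in the frame of tier_yellow between 0.026 and 0.036 m and angle between each of yellow_pot_center, green_pot_center's own z axis and vertical below 0.1 rad and horizontal distance between green_pot_center and trivet below 0.015 m and z of green_pot_center in the frame of trivet between 0.034 and 0.044 m and linear speed of each of blue_pot, yellow_pot, green_pot, lid below 0.02 m/s and contact force between the fingers and blue_pot below 0.1 N and contact force between the fingers and yellow_pot below 0.1 N and contact force between the fingers and green_pot below 0.1 N); the robot touches nothing.
It fails at once if the salt cellar is shifted by more than 20 mm (distance of salt_center from where it was at the start of the episode above 0.02 m).
It fails at once if the terracotta ramekin is shifted by more than 20 mm (distance of ramekin_center from where it was at the start of the episode above 0.02 m).
It fails at once if a pot is tipped by more than about 35 degrees (angle between any of blue_pot_center, yellow_pot_center, green_pot_center's own z axis and vertical above 0.6 rad).
It fails at once if a pot or the lid is dropped (falls free from more than about 20 mm) ((contact force between the fingers and blue_pot below 0.1 N and linear speed of blue_pot above 0.65 m/s) or (contact force between the fingers and yellow_pot below 0.1 N and linear speed of yellow_pot above 0.65 m/s) or (contact force between the fingers and green_pot below 0.1 N and linear speed of green_pot above 0.65 m/s) or (contact force between the fingers and lid below 0.1 N and linear speed of lid above 0.65 m/s)).
It also fails if it takes over 115 s, if anything falls off the work surface, if the arm or the gripper's body presses on something with over 40 N, if the wrist force passes 120 N, or if a joint passes its speed limit or range.

## Robot

A 7-joint arm with a two-finger parallel gripper is mounted at the origin on the work surface. World frame = base frame: x ahead of the robot, y to its left, z up, the work surface at z = 0. Lengths are in mm, angles in rad, forces in N, time in s.
With the tool pointing down it reaches from about 400 to 900 mm from the base axis. Payload 5.6 kg.
Tool frame: the origin (TCP) lies at the very end of the fingers, on their centre line; the grasp point (between the pads) lies 19 mm behind it; z points along the fingers, y is the line along which they close (so a half turn about z gives the same grasp; the last joint's range is limited). The gripper opens to 92 mm and grips with 3 to 60 N. Pads are 20 mm wide; open, the fingers measure 128 mm over their backs; the gripper's body (75 mm by 189 mm) begins 69 mm behind the grasp point.
Start: joints at [1.067, 0.468, -0.012, 1.603, 0.006, 1.071, -0.056], TCP at [288.994, -582.23, 214.592] pointing down, gripper open.
Joint ranges: [-2.53, 2.53], [-0.31, 2.02], [-1.57, 1.55], [0.28, 2.44], [-1.29, 4.43], [0.15, 1.84], [-2.92, 2.92]. Speed limits (rad/s): [2.57, 2.57, 3.14, 3.14, 3.14, 3.14, 3.14].

## Interface

Orientations are given as a 3x3 rotation matrix whose columns are the frame's x, y, z axes.
In Python, from station import env, vision gives the robot as it stands.
- The arm moves only by the tool carry_out, never from a script. Its argument "series" is a list that holds one entry, the list of rows, each a list of 6 numbers: the shift along the tool's x, y, z in mm, then the turn, a rotation vector about the tool's x, y, z in rad. In form: [[[dx, dy, dz, wx, wy, wz], ...]]. A call has 1 to 8 rows; each row shifts and turns the commanded pose from where the row before left it, along the tool's axes as they then stand; what a row does not reach is not made up. A row lasts 1/8 s, in which the tool goes at most 62.5 mm and 10.7 degrees, less where a joint would pass 70% of its speed; a pose out of reach is approached as far as the arm can. A call with a gripper value outside its range is refused whole. "gripper" is the gripper command: -1 is shut, 1 is fully open, values between are in proportion, set as the call begins (left out, the last holds). The fingers move at their own pace and stop on an object; the grip force is fixed at half the most. Time passes only in rows, so rows that do not move let the fingers close. It gives the time, the measured TCP pose, the force, the opening and the grip force at its end, in the units of the state.
- env.observe(): the state, without advancing time (a new reading comes with each control period).
- vision.camera(name): name is "scene" or "top"; returns a dict with "color" (400x640x3 uint8, red, green, blue), "mtx" (3x3 intrinsics, pixels), "k1" (the pictures are not rectified: a ray, as slopes to the right and down, at radius r is drawn at 1 + k1 r^2 times it, then the intrinsics apply), "pose" (4x4, takes a point from camera to world coordinates). Camera axes: x right, y up, looking along -z (the intrinsics and any distortion apply to the point x, -y, -z); pixel columns grow to the right and rows downward; lengths in mm; the calibration is good to about 2 mm. A picture is of the moment at which its call begins. There is no depth.
- env.hand_in(): hands the job in; it is judged then, once.
The state is a dict: "t": time; "qpos": joint angles; "joint_vel": joint speeds; "tau": joint torques, N m; "eef_pos": TCP position; "tool_rot": TCP orientation; "force": force on the tool from outside, world axes, zero at the start; "torque": the same for the moment, N m; "finger_gap": finger opening in mm; "gripper_force": force on a finger pad.
Only numpy, scipy, OpenCV 4.12 (cv2) and the standard library are available. Lean on these libraries where they do the work, as an engineer would, in place of code of your own. Each camera call takes 0.05 s, during which the arm holds its last target. There are 200 camera calls.

## Working session

There is one attempt and no reset: what is moved stays moved. The work goes in short steps, Python scripts to look and compute and a tool call to move; the robot and the scene stay as the last step left them, time stands still between calls to the robot, and variables do not carry over. Pictures are saved under pics/ and viewed, at most 14 in all, crops included, and the job is handed in when it is done.

Besides the shell and the picture viewer there is one more tool, called after "Emit:" as name([rows], argument=value, ...), one row to a line, values as JSON. carry_out: Moves the arm, as the interface text tells. Its arguments: {"type":"object","properties":{"series":{"type":"array","items":{"type":"array","items":{"type":"array","items":{"type":"number"}}}},"gripper":{"type":"number"}},"required":["series"]}

```bash
mkdir -p pics; ls
cat > h.py <<'E'
import numpy as np, cv2
from station import env, vision
def snap(n,f=None):
    c=vision.camera(n)
    if f: cv2.imwrite('pics/'+f,c['color'][:,:,::-1])
    return c
def ray(c,u,v):
    K=np.array(c['mtx']);k=c['k1']
    d=cv2.undistortPoints(np.array([[[u,v]]],float),K,np.array([k,0,0,0.]))[0,0]
    P=np.array(c['pose']);return P[:3,3],P[:3,:3]@np.array([d[0],-d[1],-1])
def plane(c,u,v,z):
    o,d=ray(c,u,v);return (o+d*(z-o[2])/d[2])[:2]
E
python3 - <<'E'
from h import *
for n in('scene','top'):
    c=snap(n,n+'1.png');print(n,np.round(c['mtx'],1).tolist(),c['k1'],np.round(c['pose'],3).tolist())
s=env.observe();print({k:np.round(v,3).tolist() for k,v in s.items()})
E
```

```text
pics
scene [[404.7, 0.0, 314.9], [0.0, 404.7, 202.6], [0.0, 0.0, 1.0]] 0.01430990710036684 [[0.493, -0.678, 0.545, 1031.185], [0.87, 0.393, -0.298, -300.792], [-0.013, 0.621, 0.784, 830.246], [0.0, 0.0, 0.0, 1.0]]
top [[392.0, 0.0, 320.8], [0.0, 392.0, 205.3], [0.0, 0.0, 1.0]] -0.024197443789931987 [[-0.024, 0.997, -0.079, 440.98], [-1.0, -0.023, 0.012, 9.865], [0.01, 0.079, 0.997, 911.193], [0.0, 0.0, 0.0, 1.0]]
{'t': 0.1, 'qpos': [1.067, 0.468, -0.012, 1.604, 0.006, 1.071, -0.056], 'joint_vel': [0.001, -0.002, -0.002, -0.001, 0.001, -0.001, 0.0], 'tau': [0.001, -52.165, -0.013, -24.437, -0.057, 0.014, 0.0], 'eef_pos': [288.752, -581.756, 213.704], 'tool_rot': [[0.896, 0.445, -0.001], [0.445, -0.896, 0.001], [-0.0, -0.002, -1.0]], 'force': [0.033, -0.211, 0.185], 'torque': [0.006, -0.035, -0.018], 'gripper_force': 0.0, 'finger_gap': 92.251}
```

View pics/top1.png

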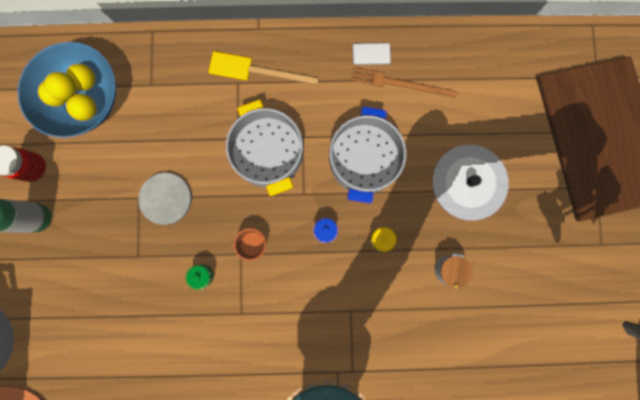

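View pics/scene1.png

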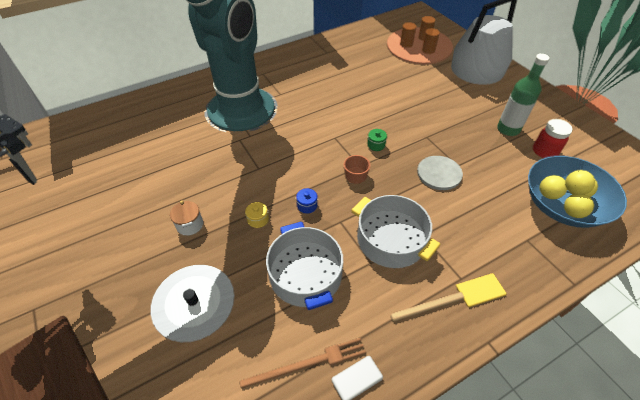

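The top view shows:
- blue tier about (368,152), yellow tier (264,146), trivet (164,198)
- blue pot (326,230), yellow pot (384,239), green pot (199,277)
- lid knob (474,181), ramekin (250,243), salt cellar (456,270)

The scene view has the same things: blue pot (307,201), yellow pot (257,215), green pot (377,140), knob (191,297), tiers (305,265) and (395,230), and trivet (440,173).

```bash
cat >> h.py <<'E'
RNG={'blue':((105,150,60),(130,255,255)),'yellow':((22,150,90),(33,255,255)),'green':((50,120,30),(85,255,255)),'black':((0,0,0),(180,255,45)),'gray':((0,0,75),(180,60,255))}
def blobs(c,name,roi,amin=20):
    x0,y0,x1,y1=roi
    hsv=cv2.cvtColor(c['color'],cv2.COLOR_RGB2HSV);m=cv2.inRange(hsv,*RNG[name])
    r=np.zeros_like(m);r[y0:y1,x0:x1]=m[y0:y1,x0:x1]
    n,l,st,ce=cv2.connectedComponentsWithStats(r)
    return sorted([(int(st[i,4]),st[i,:4].tolist(),ce[i].round(1).tolist(),cv2.convexHull(np.argwhere(l==i)[:,::-1].astype(np.int32))) for i in range(1,n) if st[i,4]>=amin],key=lambda b:-b[0])
def tri(c1,p1,c2,p2):
    o1,d1=ray(c1,*p1);o2,d2=ray(c2,*p2)
    t=np.linalg.lstsq(np.c_[d1,-d2],o2-o1,rcond=None)[0]
    a,b=o1+d1*t[0],o2+d2*t[1];return (a+b)/2,np.linalg.norm(a-b)
E
python3 - <<'E'
from h import *
T=snap('top');S=snap('scene')
def cen(c,n,roi,k=1): 
    b=blobs(c,n,roi)[:k];print(n,[(x[0],x[2]) for x in b]);return np.mean([x[2] for x in b],0)
for nm,n,rt,rs in [('bluepot','blue',(308,212,345,250),(290,183,325,218)),('yelpot','yellow',(365,222,402,258),(240,198,275,232)),
 ('greenpot','green',(180,258,220,295),(360,122,395,158)),('knob','black',(462,168,488,192),(178,284,204,310)),]:
    p,e=tri(T,cen(T,n,rt),S,cen(S,n,rs));print(nm,p.round(1),round(e,1), plane(T,*cen(T,n,rt),26 if nm!='knob' else 24).round(1))
for nm,n,rt,rs in [('tb','blue',(335,100,400,208),(270,215,345,312)),('ty','yellow',(230,95,302,200),(345,190,445,265))]:
    for c,r in((T,rt),(S,rs)):
        b=blobs(c,n,r)[:2];print(nm,[(x[0],plane(c,*x[2],45).round(1)) for x in b])
for nm,r in [('tb',(322,98,415,208)),('ty',(222,95,306,200)),('triv',(125,160,200,235)),('lid',(425,135,520,230))]:
    b=blobs(T,'gray',r)[0];e=cv2.minEnclosingCircle(b[3]);ee=cv2.fitEllipse(b[3])
    z={'triv':12,'lid':4}.get(nm,64)
    print(nm,b[0],np.round(e[0],1),round(e[1],1),np.round(ee[0],1),np.round(ee[1],1),'circ',plane(T,*e[0],z).round(1),'ell',plane(T,*ee[0],z).round(1))
E
```

```text
blue [(399, [325.2, 229.6])]
blue [(271, [306.5, 196.7])]
blue [(399, [325.2, 229.6])]
bluepot [455.1  -9.4  40.6] 1.3 [455.7  -9.1]
yellow [(513, [383.2, 239.0])]
yellow [(413, [256.1, 214.4])]
yellow [(513, [383.2, 239.0])]
yelpot [ 431.1 -139.8   25.8] 0.9 [ 431.3 -139.4]
green [(444, [197.7, 276.6])]
green [(187, [377.2, 135.2])]
green [(444, [197.7, 276.6])]
greenpot [359.  273.   42.5] 0.4 [357.6 278.2]
black [(75, [472.9, 180.3])]
black [(80, [192.4, 299.7])]
black [(75, [472.9, 180.3])]
knob [ 562.5 -354.4   13.3] 3.2 [ 560.4 -351.6]
tb [(226, array([528.9, -88. ])), (166, array([ 719.1, -124. ]))]
tb [(311, array([ 712.7, -124.1])), (106, array([519.8, -86.4]))]
ty [(298, array([553.4,  90.9])), (219, array([737.3, 155.3]))]
ty [(158, array([732.5, 151.5])), (25, array([560.1,  67.1]))]
tb 4689 [365.5 152.3] 41.6 [367.  153.6] [77.  80.4] circ [ 622.3 -101.1] ell [ 619.3 -104.1]
ty 4625 [264.8 147.1] 39.7 [264.7 146.8] [77.3 78.3] circ [638.7 119.5] ell [639.5 119.7]
triv 2145 [164.4 198.2] 26.6 [164.6 198.2] [51.1 53.1] circ [536.7 359.1] ell [536.9 358.8]
lid 4453 [470.5 181.8] 38.7 [470.2 182.2] [74.8 77.3] circ [ 559.6 -353.9] ell [ 558.8 -353. ]
```

Emit:
carry_out([
  [[0,0,0,0,0,-0.1585],[0,0,0,0,0,-0.1585],[0,0,0,0,0,-0.1585],[0,0,0,0,0,-0.1585],[0,0,0,0,0,-0.1585],[0,0,0,0,0,-0.1585],[0,0,0,0,0,-0.1585],[0,0,0,0,0,0]],
], gripper=1)

```text
t: 1.2
eef_pos: [288.8, -582.1, 214.3]
tool_rot: [[0.003, 1.0, 0.0], [1.0, -0.003, 0.001], [0.001, 0.0, -1.0]]
force: [-0.0, -1.5, -0.3]
finger_gap: 92.0
gripper_force: 0.0
```

Emit:
carry_out([
  [[36,10,0,0,0,0],[36,10,0,0,0,0],[36,10,0,0,0,0],[36,10,0,0,0,0],[36,10,0,0,0,0],[36,10,0,0,0,0],[36,10,0,0,0,0],[36,10,0,0,0,0]],
])

```text
t: 2.2
eef_pos: [369.4, -293.1, 214.7]
tool_rot: [[0.004, 1.0, 0.0], [1.0, -0.004, -0.0], [-0.0, 0.0, -1.0]]
force: [0.2, -0.0, -0.2]
finger_gap: 92.0
gripper_force: 0.0
```

Emit:
carry_out([
  [[36,11,10,0,0,0],[36,11,10,0,0,0],[36,11,10,0,0,0],[36,11,10,0,0,0],[36,11,10,0,0,0],[36,11,10,0,0,0],[36,10,10,0,0,0],[33,10,10,0,0,0]],
])

```text
t: 3.2
eef_pos: [455.6, -8.1, 134.4]
tool_rot: [[0.004, 1.0, 0.0], [1.0, -0.004, -0.0], [-0.0, 0.0, -1.0]]
force: [0.7, -0.6, -0.0]
finger_gap: 92.3
gripper_force: 0.0
```

Run:
```python
from h import *
S=snap('scene');T=snap('top')
cv2.imwrite('pics/a.png',np.hstack([cv2.resize(S['color'][120:320,150:450],(400,267)),cv2.resize(T['color'][100:300,180:480],(400,267))])[:,:,::-1])
for nm,r in [('ty',(222,95,306,200)),('lid',(425,135,520,230))]:
    b=blobs(T,'gray',r)[0];ee=cv2.fitEllipse(b[3]);print(nm,ee,plane(T,*ee[0],64 if nm=='ty' else 4))
b=blobs(T,'black',(462,168,488,192));print(b[0][:3],plane(T,*b[0][2],26))
# salt / trivet-side sanity: rim circle extremes along image rows
```

```text
ty ((264.7156066894531, 146.75949096679688), (77.34477233886719, 78.39828491210938), 144.02867126464844) [639.45932078 119.76316608]
lid ((470.1610107421875, 182.10491943359375), (74.90918731689453, 77.34693908691406), 133.1399688720703) [ 558.99849413 -353.01150542]
(66, [468, 177, 11, 8], [472.7, 180.5]) [ 559.71617122 -350.3060962 ]
```

View pics/a.png

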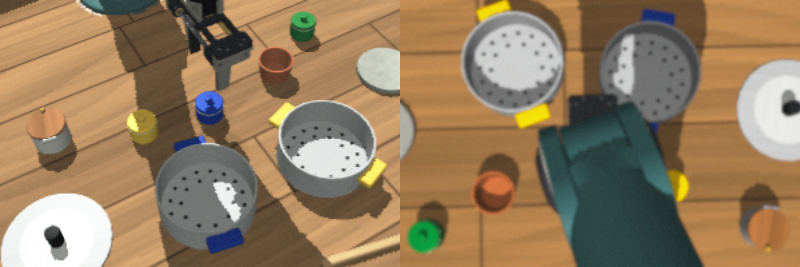

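The left crop (scene camera) shows the open fingers hanging over and behind the blue pot at (209,107), with both tiers clear. The right crop (top camera) shows the arm hiding the blue pot. Next I descend.

Emit:
carry_out([
  [[0,0,18,0,0,0],[0,0,18,0,0,0],[0,0,18,0,0,0],[0,0,18,0,0,0],[0,0,18,0,0,0],[0,0,18,0,0,0],[0,0,12,0,0,0],[0,0,7,0,0,0]],
])

```text
t: 4.3
eef_pos: [455.2, -9.8, 7.2]
tool_rot: [[0.002, 1.0, -0.0], [1.0, -0.002, -0.0], [-0.0, -0.0, -1.0]]
force: [0.3, 0.1, -0.5]
finger_gap: 91.8
gripper_force: 0.0
```

Emit:
carry_out([
  [[0,0,0,0,0,0],[0,0,0,0,0,0],[0,0,0,0,0,0],[0,0,0,0,0,0],[0,0,0,0,0,0],[0,0,0,0,0,0]],
], gripper=-1)

```text
t: 5.05
eef_pos: [455.5, -9.4, 7.9]
tool_rot: [[0.001, 1.0, 0.0], [1.0, -0.001, -0.0], [-0.0, 0.0, -1.0]]
force: [-1.4, -0.1, 4.2]
finger_gap: 53.0
gripper_force: 30.0
```

Emit:
carry_out([
  [[0,0,-6,0,0,0],[0,0,-12,0,0,0],[0,0,-18,0,0,0],[0,0,-20,0,0,0],[0,0,-20,0,0,0],[0,0,-14,0,0,0],[0,0,-5,0,0,0],[0,0,0,0,0,0]],
])

```text
t: 6.05
eef_pos: [455.3, -9.5, 102.7]
tool_rot: [[0.001, 1.0, 0.0], [1.0, -0.001, -0.0], [-0.0, 0.0, -1.0]]
force: [-0.2, 0.4, -1.0]
finger_gap: 53.0
gripper_force: 30.0
```

Emit:
carry_out([
  [[-7,10,0,0,0,0],[-13,24,0,0,0,0],[-16,28,0,0,0,0],[-17,29,0,0,0,0],[-16,28,0,0,0,0],[-14,26,0,0,0,0],[-9,16,0,0,0,0],[-4,7,0,0,0,0]],
])

```text
t: 7.05
eef_pos: [623.8, -106.5, 101.2]
tool_rot: [[0.002, 1.0, -0.001], [1.0, -0.002, 0.0], [0.0, -0.001, -1.0]]
force: [-0.3, 1.0, -0.6]
finger_gap: 53.1
gripper_force: 30.0
```

Run:
```python
from h import *
S=snap('scene');T=snap('top')
cv2.imwrite('pics/b.png',np.hstack([cv2.resize(S['color'][170:320,220:400],(400,333)),cv2.resize(T['color'][80:230,290:470],(400,333))])[:,:,::-1])
s=env.observe();print(s['eef_pos'],s['finger_gap'])
```

```text
[ 623.34621951 -105.95147176  101.58086925] 52.92747090563562
```

View pics/b.png

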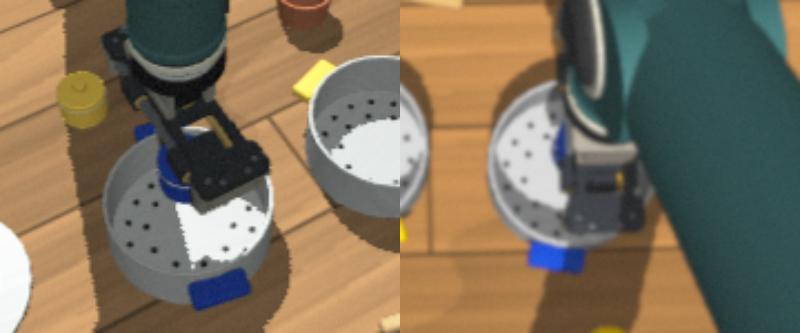

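The pot hangs inside the outline of the blue tier in both crops: about (180,165) against the tier's (188,215) on the left, which fits its extra height. Lowering now.

Emit:
carry_out([
  [[0,0,10,0,0,0],[0,0,18,0,0,0],[0,0,18,0,0,0],[0,0,18,0,0,0],[0,0,12,0,0,0],[0,0,6,0,0,0],[0,0,4,0,0,0],[0,0,0,0,0,0]],
])

```text
t: 8.15
eef_pos: [623.4, -105.5, 16.7]
tool_rot: [[0.001, 1.0, 0.0], [1.0, -0.001, -0.0], [-0.0, 0.0, -1.0]]
force: [0.6, 0.2, -1.0]
finger_gap: 52.9
gripper_force: 30.0
```

Emit:
carry_out([
  [[0,0,1,0,0,0],[0,0,1,0,0,0],[0,0,1,0,0,0],[0,0,0,0,0,0]],
])

```text
t: 8.65
eef_pos: [623.2, -105.4, 13.6]
tool_rot: [[0.001, 1.0, -0.0], [1.0, -0.001, -0.0], [-0.0, -0.0, -1.0]]
force: [-0.3, 0.0, -1.7]
finger_gap: 53.1
gripper_force: 30.0
```

Emit:
carry_out([
  [[0,0,1,0,0,0],[0,0,1,0,0,0],[0,0,0,0,0,0]],
])

```text
t: 9.02
eef_pos: [623.3, -105.4, 11.9]
tool_rot: [[0.001, 1.0, -0.0], [1.0, -0.001, -0.0], [-0.0, -0.0, -1.0]]
force: [-1.3, 0.2, 3.2]
finger_gap: 52.9
gripper_force: 30.0
```

Emit:
carry_out([
  [[0,0,0,0,0,0],[0,0,0,0,0,0],[0,0,0,0,0,0],[0,0,0,0,0,0],[0,0,0,0,0,0]],
], gripper=0.8)

```text
t: 9.65
eef_pos: [623.3, -105.4, 11.5]
tool_rot: [[0.0, 1.0, -0.0], [1.0, -0.0, -0.0], [-0.0, -0.0, -1.0]]
force: [-0.5, -0.5, -0.5]
finger_gap: 82.8
gripper_force: 0.0
```

Emit:
carry_out([
  [[0,0,-10,0,0,0],[0,0,-20,0,0,0],[0,0,-25,0,0,0],[0,0,-30,0,0,0],[0,0,-25,0,0,0],[0,0,-20,0,0,0],[0,0,-10,0,0,0]],
])

```text
t: 10.52
eef_pos: [623.9, -105.5, 153.6]
tool_rot: [[0.001, 1.0, 0.002], [1.0, -0.001, -0.001], [-0.001, 0.002, -1.0]]
force: [-0.8, -0.4, -0.4]
finger_gap: 82.8
gripper_force: 0.0
```

Emit:
carry_out([
  [[-20,-5,0,0,0,0],[-35,-9,0,0,0,0],[-38,-10,0,0,0,0],[-38,-10,0,0,0,0],[-38,-10,0,0,0,0],[-38,-10,0,0,0,0],[-28,-7,0,0,0,0],[-12,-3,0,0,0,0]],
])

```text
t: 11.52
eef_pos: [556.6, -355.7, 150.0]
tool_rot: [[0.005, 1.0, -0.003], [1.0, -0.005, 0.0], [0.0, -0.003, -1.0]]
force: [-0.1, 0.6, 0.4]
finger_gap: 82.5
gripper_force: 0.0
```

Run:
```python
from h import *
S=snap('scene');T=snap('top')
cv2.imwrite('pics/c.png',np.hstack([cv2.resize(S['color'][190:350,140:380],(400,267)),cv2.resize(T['color'][90:250,300:540],(400,267))])[:,:,::-1])
s=env.observe();print(s['eef_pos'])
b=blobs(T,'blue',(345,128,390,180))+[0];print([x[:3] for x in b[:-1]],[plane(T,*x[2],35).round(1) for x in b[:-1]])
b=blobs(T,'gray',(322,98,415,208))
e=cv2.fitEllipse(b[0][3]);print(e,plane(T,*e[0],64))
b=blobs(S,'blue',(285,230,335,285));print([x[:3] for x in b],[plane(S,*x[2],44).round(1) for x in b])
```

```text
[ 557.58119811 -354.22228307  150.48851643]
[(408, [355, 143, 23, 24], [365.9, 154.0])] [array([ 624.5, -105.6])]
((367.12518310546875, 153.53529357910156), (76.81949615478516, 81.42391967773438), 11.618051528930664) [ 619.39911256 -104.51157709]
[(400, [294, 253, 23, 22], [305.0, 263.2]), (95, [296, 271, 21, 10], [306.2, 276.8])] [array([ 622.3, -105.7]), array([ 653.1, -119.6])]
```

View pics/c.png

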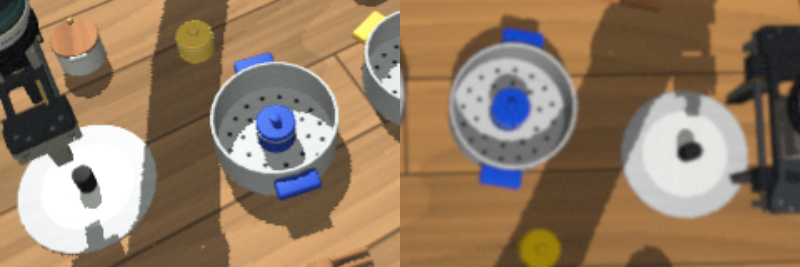

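The blue pot stands upright in the middle of its tier: (276,128) in the left crop and (511,107) in the right. The gripper is beside and above the lid knob, seen at (85,180) on the left and (690,151) on the right.

Emit:
carry_out([
  [[2,2,15,0,0,0],[0,0,22,0,0,0],[0,0,25,0,0,0],[0,0,25,0,0,0],[0,0,22,0,0,0],[0,0,16,0,0,0],[0,0,10,0,0,0],[0,0,4,0,0,0]],
])

```text
t: 12.62
eef_pos: [561.2, -350.3, 12.1]
tool_rot: [[0.0, 1.0, -0.0], [1.0, -0.0, 0.0], [0.0, -0.0, -1.0]]
force: [-0.1, 0.8, 0.1]
finger_gap: 82.7
gripper_force: 0.0
```

Run:
```python
from h import *
from scipy.optimize import least_squares
T=snap('top')
for nm,r in [('tb',(322,98,415,208)),('ty',(222,95,306,200))]:
    b=blobs(T,'gray',r)[0][3][:,0].astype(float)
    P=np.array([plane(T,u,v,64) for u,v in b])
    for lim in (0,-20):
        c0=P.mean(0);q=P[P[:,0]>c0[0]+lim]
        s=least_squares(lambda p:np.hypot(*(q-p[:2]).T)-84,c0,loss='soft_l1');print(nm,s.x.round(1),len(q),round(np.abs(s.fun).mean(),1))
```

```text
tb [ 623.5 -105.1] 13 1.0
tb [ 623.3 -104.8] 17 1.2
ty [643.3 120.7] 18 0.6
ty [643.3 120.8] 19 0.6
```

Emit:
carry_out([
  [[-2,0,2,0,0,0],[0,0,1,0,0,0],[0,0,0,0,0,0]],
])

```text
t: 13.05
eef_pos: [561.2, -352.6, 9.9]
tool_rot: [[0.001, 1.0, 0.0], [1.0, -0.001, -0.0], [-0.0, 0.0, -1.0]]
force: [-0.5, -0.2, -0.2]
finger_gap: 82.4
gripper_force: 0.0
```

Emit:
carry_out([
  [[0,0,0,0,0,0],[0,0,0,0,0,0],[0,0,0,0,0,0],[0,0,0,0,0,0],[0,0,0,0,0,0],[0,0,0,0,0,0],[0,0,0,0,0,0],[0,0,0,0,0,0]],
], gripper=-1)

```text
t: 14.05
eef_pos: [560.9, -352.4, 9.5]
tool_rot: [[0.001, 1.0, -0.0], [1.0, -0.001, 0.0], [0.0, -0.0, -1.0]]
force: [-0.3, -0.7, 1.5]
finger_gap: 25.1
gripper_force: 30.0
```

Emit:
carry_out([
  [[0,0,-5,0,0,0],[0,0,-12,0,0,0],[0,0,-20,0,0,0],[0,0,-25,0,0,0],[0,0,-25,0,0,0],[0,0,-18,0,0,0],[0,0,-5,0,0,0],[0,0,0,0,0,0]],
])

```text
t: 15.05
eef_pos: [560.9, -352.4, 119.6]
tool_rot: [[0.001, 1.0, -0.0], [1.0, -0.001, -0.0], [-0.0, -0.0, -1.0]]
force: [-0.8, -0.2, -2.6]
finger_gap: 25.6
gripper_force: 30.0
```

Emit:
carry_out([
  [[12,3,0,0,0,0],[25,6,0,0,0,0],[35,9,0,0,0,0],[38,10,0,0,0,0],[38,10,0,0,0,0],[38,10,0,0,0,0],[30,7,0,0,0,0],[20,5,0,0,0,0]],
])

```text
t: 16.05
eef_pos: [621.0, -113.3, 118.8]
tool_rot: [[-0.002, 1.0, -0.001], [1.0, 0.002, 0.001], [0.001, -0.001, -1.0]]
force: [-0.2, -0.4, -1.9]
finger_gap: 24.9
gripper_force: 30.0
```

Emit:
carry_out([
  [[9,2,0,0,0,0],[2,0,0,0,0,0],[0,0,0,0,0,0],[0,0,0,0,0,0]],
])

```text
t: 16.55
eef_pos: [623.0, -106.9, 119.5]
tool_rot: [[0.002, 1.0, -0.0], [1.0, -0.002, -0.001], [-0.001, -0.0, -1.0]]
force: [-0.6, -0.3, -2.4]
finger_gap: 25.2
gripper_force: 30.0
```

Run:
```python
from h import *
S=snap('scene')
s=env.observe();print(s['eef_pos'],s['finger_gap'])
cv2.imwrite('pics/d.png',cv2.resize(S['color'][150:330,210:420],(700,600))[:,:,::-1])
```

```text
[ 623.0976816  -106.65865861  119.514526  ] 25.290999095442306
```

View pics/d.png

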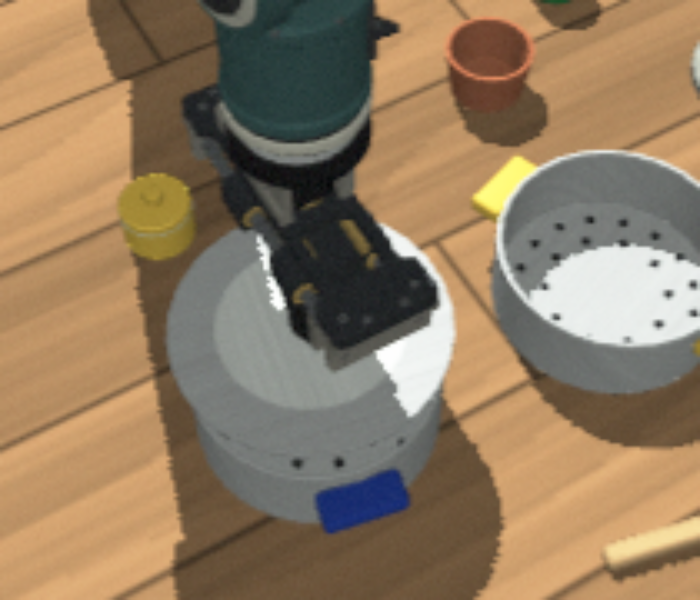

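The lid hangs level from its knob above the blue tier; its edge runs through about (167,325), (305,441) and (456,325) in this crop. I'll fit a circle to the edge to get its centre.

Run:
```python
from h import *
from scipy.optimize import least_squares
S=snap('scene')
q=np.array([plane(S,210+u*.3,150+v*.3,113) for u,v in [(167,325),(180,375),(210,412),(250,435),(305,441),(360,428),(410,402),(440,368),(456,325),(448,285),(235,238),(190,277)]])
s=least_squares(lambda p:np.hypot(*(q-p[:2]).T)-90,q.mean(0),loss='soft_l1');print(s.x,s.fun.round(1))
```

```text
[ 615.52596885 -104.05614126] [ -0.2   0.    0.9   1.4  -1.1  -3.6  -2.   -0.6   1.4  -0.4 -13.1  -7.6]
```

Emit:
carry_out([
  [[1,0,6,0,0,0],[0,0,10,0,0,0],[0,0,10,0,0,0],[0,0,8,0,0,0],[0,0,5,0,0,0],[0,0,3,0,0,0],[0,0,1,0,0,0],[0,0,0,0,0,0]],
])

```text
t: 17.65
eef_pos: [623.4, -104.5, 76.7]
tool_rot: [[0.001, 1.0, 0.0], [1.0, -0.001, -0.0], [-0.0, 0.0, -1.0]]
force: [-1.1, -0.3, -2.1]
finger_gap: 25.5
gripper_force: 30.0
```

Emit:
carry_out([
  [[0,0,1,0,0,0],[0,0,1,0,0,0],[0,0,1,0,0,0],[0,0,0,0,0,0]],
])

```text
t: 18.15
eef_pos: [623.3, -104.4, 73.6]
tool_rot: [[0.0, 1.0, 0.0], [1.0, -0.0, -0.0], [-0.0, 0.0, -1.0]]
force: [0.9, -0.0, -1.9]
finger_gap: 25.2
gripper_force: 30.0
```

Emit:
carry_out([
  [[0,0,0.5,0,0,0],[0,0,0.5,0,0,0],[0,0,0,0,0,0]],
])

```text
t: 18.52
eef_pos: [623.3, -104.4, 73.5]
tool_rot: [[0.001, 1.0, 0.0], [1.0, -0.001, -0.0], [-0.0, 0.0, -1.0]]
force: [-3.5, -0.3, 5.8]
finger_gap: 25.2
gripper_force: 30.0
```

Emit:
carry_out([
  [[0,0,0,0,0,0],[0,0,0,0,0,0],[0,0,0,0,0,0],[0,0,0,0,0,0],[0,0,0,0,0,0]],
], gripper=0.6)

```text
t: 19.15
eef_pos: [623.3, -104.4, 72.5]
tool_rot: [[0.001, 1.0, -0.0], [1.0, -0.001, 0.0], [0.0, -0.0, -1.0]]
force: [-1.0, 0.2, 0.7]
finger_gap: 72.5
gripper_force: 0.0
```

Emit:
carry_out([
  [[0,0,-8,0,0,0],[0,0,-15,0,0,0],[0,0,-20,0,0,0],[0,0,-20,0,0,0],[0,0,-15,0,0,0],[0,0,-7,0,0,0],[0,0,0,0,0,0]],
], gripper=1)

```text
t: 20.02
eef_pos: [623.4, -104.5, 158.1]
tool_rot: [[0.001, 1.0, 0.001], [1.0, -0.001, -0.0], [-0.0, 0.001, -1.0]]
force: [-0.4, 0.5, -0.9]
finger_gap: 92.1
gripper_force: 0.0
```

Emit:
carry_out([
  [[-3,-14,0,0,0,0],[-5,-26,0,0,0,0],[-5,-30,0,0,0,0],[-6,-32,0,0,0,0],[-6,-32,0,0,0,0],[-5,-30,0,0,0,0],[-4,-20,0,0,0,0],[-1,-8,0,0,0,0]],
])

```text
t: 21.02
eef_pos: [429.1, -139.7, 157.1]
tool_rot: [[0.002, 1.0, -0.002], [1.0, -0.002, -0.0], [-0.0, -0.002, -1.0]]
force: [1.0, -0.2, -0.2]
finger_gap: 91.6
gripper_force: 0.0
```

Run:
```python
from h import *
S=snap('scene');T=snap('top')
s=env.observe();print(s['eef_pos'])
cv2.imwrite('pics/e.png',np.hstack([cv2.resize(S['color'][170:320,210:390],(400,333)),cv2.resize(T['color'][80:230,290:470],(400,333))])[:,:,::-1])
b=blobs(T,'gray',(310,98,425,212))[0];e=cv2.fitEllipse(b[3]);print(b[0],e,plane(T,*e[0],68))
k1=blobs(T,'black',(350,130,390,170));k2=blobs(S,'black',(285,200,335,280));print([x[:3] for x in k1],[x[:3] for x in k2])
if k1 and k2: print(plane(T,*k1[0][2],92),tri(T,k1[0][2],S,k2[0][2]))
```

```text
[ 430.26010586 -139.54438152  157.35445145]
5210 ((367.5611572265625, 151.71688842773438), (82.09008026123047, 83.88518524169922), 10.951629638671875) [ 622.56668975 -105.06441514]
[(54, [365, 145, 10, 11], [370.1, 149.9])] [(110, [299, 247, 11, 15], [303.8, 255.2])]
[ 621.19937022 -107.33130794] (array([ 623.55002993, -108.40431301,   82.11498335]), np.float64(0.7675315192823671))
```

View pics/e.png

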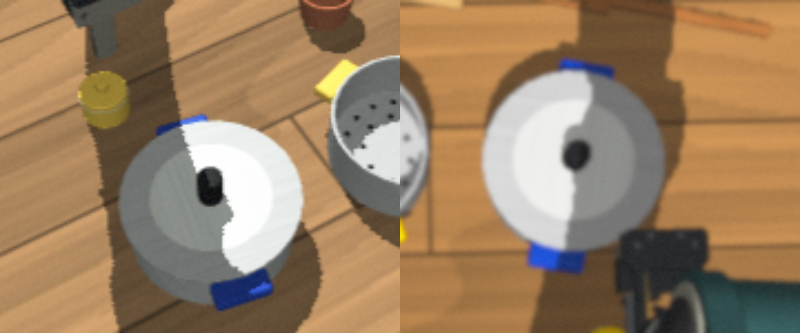

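The lid lies flat on the blue tier, measured at (622.6, -105) against the tier's (623.4, -105). Yellow pot next.

Emit:
carry_out([
  [[0,1,16,0,0,0],[0,0,24,0,0,0],[0,0,26,0,0,0],[0,0,26,0,0,0],[0,0,24,0,0,0],[0,0,18,0,0,0],[0,0,11,0,0,0],[0,0,5,0,0,0]],
])

```text
t: 22.12
eef_pos: [432.2, -138.8, 6.5]
tool_rot: [[-0.0, 1.0, -0.001], [1.0, 0.0, 0.001], [0.001, -0.001, -1.0]]
force: [0.3, 0.7, 0.4]
finger_gap: 92.1
gripper_force: 0.0
```

Emit:
carry_out([
  [[0,0,0,0,0,0],[0,0,0,0,0,0],[0,0,0,0,0,0],[0,0,0,0,0,0],[0,0,0,0,0,0],[0,0,0,0,0,0]],
], gripper=-1)

```text
t: 22.88
eef_pos: [432.4, -139.5, 7.9]
tool_rot: [[0.001, 1.0, 0.0], [1.0, -0.001, -0.0], [-0.0, 0.0, -1.0]]
force: [-1.3, -1.2, 5.5]
finger_gap: 53.2
gripper_force: 30.0
```

Emit:
carry_out([
  [[0,0,-6,0,0,0],[0,0,-16,0,0,0],[0,0,-24,0,0,0],[0,0,-28,0,0,0],[0,0,-28,0,0,0],[0,0,-24,0,0,0],[0,0,-14,0,0,0],[0,0,-5,0,0,0]],
])

```text
t: 23.88
eef_pos: [432.4, -139.5, 153.5]
tool_rot: [[0.001, 1.0, 0.001], [1.0, -0.001, -0.001], [-0.001, 0.001, -1.0]]
force: [-0.1, 0.3, -1.5]
finger_gap: 52.7
gripper_force: 30.0
```

Emit:
carry_out([
  [[12,10,0,0,0,0],[28,23,0,0,0,0],[36,29,0,0,0,0],[38,31,0,0,0,0],[38,31,0,0,0,0],[38,31,0,0,0,0],[34,27,0,0,0,0],[22,18,0,0,0,0]],
])

```text
t: 24.88
eef_pos: [632.5, 108.9, 151.2]
tool_rot: [[-0.001, 1.0, -0.002], [1.0, 0.001, 0.001], [0.001, -0.002, -1.0]]
force: [0.6, -0.5, -1.5]
finger_gap: 52.8
gripper_force: 30.0
```

Emit:
carry_out([
  [[11,9,0,0,0,0],[3,2,0,0,0,0],[0,0,10,0,0,0],[0,0,15,0,0,0],[0,0,15,0,0,0],[0,0,10,0,0,0],[0,0,0,0,0,0]],
])

```text
t: 25.75
eef_pos: [642.6, 120.3, 101.3]
tool_rot: [[0.001, 1.0, -0.002], [1.0, -0.001, -0.0], [-0.0, -0.002, -1.0]]
force: [0.5, 0.6, -0.3]
finger_gap: 53.1
gripper_force: 30.0
```

Emit:
carry_out([
  [[0,1,10,0,0,0],[0,0,18,0,0,0],[0,0,18,0,0,0],[0,0,18,0,0,0],[0,0,12,0,0,0],[0,0,7,0,0,0],[0,0,3,0,0,0],[0,0,0,0,0,0]],
])

```text
t: 26.75
eef_pos: [644.6, 120.6, 16.8]
tool_rot: [[0.001, 1.0, 0.0], [1.0, -0.001, 0.0], [0.0, 0.0, -1.0]]
force: [-0.5, -0.2, -1.4]
finger_gap: 53.2
gripper_force: 30.0
```

Emit:
carry_out([
  [[0,0,1,0,0,0],[0,0,0,0,0,0],[0,0,0,0,0,0]],
])

```text
t: 27.12
eef_pos: [644.6, 120.6, 15.8]
tool_rot: [[0.001, 1.0, 0.0], [1.0, -0.001, -0.0], [-0.0, 0.0, -1.0]]
force: [0.3, -0.5, -1.4]
finger_gap: 53.0
gripper_force: 30.0
```

Emit:
carry_out([
  [[0,0,1,0,0,0],[0,0,1,0,0,0],[0,0,1,0,0,0],[0,0,1,0,0,0],[0,0,0,0,0,0]],
])

```text
t: 27.75
eef_pos: [644.4, 120.5, 12.0]
tool_rot: [[0.001, 1.0, -0.0], [1.0, -0.001, -0.0], [-0.0, -0.0, -1.0]]
force: [-2.0, -0.3, 2.7]
finger_gap: 53.0
gripper_force: 30.0
```

Emit:
carry_out([
  [[0,0,0,0,0,0],[0,0,0,0,0,0],[0,0,0,0,0,0],[0,0,0,0,0,0],[0,0,0,0,0,0]],
], gripper=0.8)

```text
t: 28.38
eef_pos: [644.4, 120.6, 11.5]
tool_rot: [[0.001, 1.0, 0.0], [1.0, -0.001, -0.0], [-0.0, 0.0, -1.0]]
force: [-0.1, -0.2, -0.0]
finger_gap: 82.7
gripper_force: 0.0
```

Emit:
carry_out([
  [[0,0,-10,0,0,0],[0,0,-20,0,0,0],[0,0,-25,0,0,0],[0,0,-30,0,0,0],[0,0,-25,0,0,0],[0,0,-20,0,0,0],[0,0,-10,0,0,0]],
])

```text
t: 29.25
eef_pos: [645.0, 120.7, 153.6]
tool_rot: [[0.001, 1.0, 0.002], [1.0, -0.001, 0.0], [0.0, 0.002, -1.0]]
force: [0.1, -1.0, 0.4]
finger_gap: 82.9
gripper_force: 0.0
```

Emit:
carry_out([
  [[9,-16,0,0,0,0],[17,-32,0,0,0,0],[20,-36,0,0,0,0],[20,-36,0,0,0,0],[20,-36,0,0,0,0],[20,-36,0,0,0,0],[19,-36,0,0,0,0],[16,-31,0,0,0,0]],
], gripper=1)

```text
t: 30.25
eef_pos: [382.0, 262.0, 150.6]
tool_rot: [[-0.001, 1.0, -0.002], [1.0, 0.001, -0.001], [-0.001, -0.002, -1.0]]
force: [0.1, -0.1, 0.6]
finger_gap: 91.7
gripper_force: 0.0
```

Emit:
carry_out([
  [[10,-19,0,0,0,0],[4,-8,0,0,0,0],[0,0,12,0,0,0],[0,0,15,0,0,0],[0,0,12,0,0,0],[0,0,8,0,0,0],[0,0,0,0,0,0]],
])

```text
t: 31.12
eef_pos: [358.2, 275.4, 103.7]
tool_rot: [[0.001, 1.0, -0.002], [1.0, -0.001, -0.001], [-0.001, -0.002, -1.0]]
force: [0.3, 0.1, 0.3]
finger_gap: 91.8
gripper_force: 0.0
```

Run:
```python
from h import *
S=snap('scene');T=snap('top')
s=env.observe();print(s['eef_pos'],s['qpos'])
cv2.imwrite('pics/f.png',np.hstack([cv2.resize(S['color'][90:290,300:500],(400,400)),cv2.resize(T['color'][100:300,130:330],(400,400))])[:,:,::-1])
b=blobs(T,'yellow',(240,120,290,172));print([(x[0],plane(T,*x[2],35)) for x in b])
```

```text
[358.60914121 275.88732821 104.59298932] [-0.17802426  0.38720774 -0.64328419  2.12846506  0.34717463  0.72803065
 -1.04913482]
[(452, array([644.05567557, 122.22659686]))]
```

View pics/f.png

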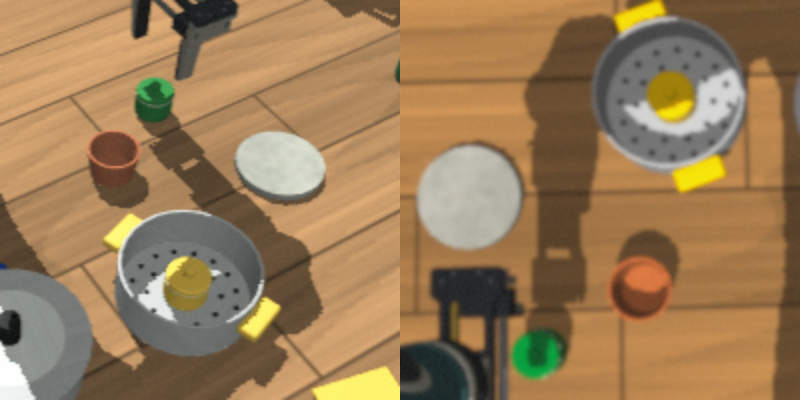

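The yellow pot stands at the middle of its tier: (187,284) in the left crop and (670,96) in the right, measured at (644,122). The gripper is over the green pot, (154,99) on the left, and nothing is touching it yet.

Emit:
carry_out([
  [[0,0,12,0,0,0],[0,0,20,0,0,0],[0,0,20,0,0,0],[0,0,18,0,0,0],[0,0,14,0,0,0],[0,0,8,0,0,0],[0,0,4,0,0,0],[0,0,0,0,0,0]],
])

```text
t: 32.22
eef_pos: [358.5, 275.8, 8.6]
tool_rot: [[0.0, 1.0, 0.0], [1.0, -0.0, 0.0], [0.0, 0.0, -1.0]]
force: [-0.5, -0.2, 1.1]
finger_gap: 91.8
gripper_force: 0.0
```

Emit:
carry_out([
  [[0,0,0,0,0,0],[0,0,0,0,0,0],[0,0,0,0,0,0],[0,0,0,0,0,0],[0,0,0,0,0,0],[0,0,0,0,0,0]],
], gripper=-1)

```text
t: 32.98
eef_pos: [358.6, 275.7, 8.7]
tool_rot: [[0.001, 1.0, 0.0], [1.0, -0.001, -0.0], [-0.0, 0.0, -1.0]]
force: [-0.4, -0.2, 1.8]
finger_gap: 52.8
gripper_force: 30.0
```

Emit:
carry_out([
  [[0,0,-6,0,0,0],[0,0,-12,0,0,0],[0,0,-18,0,0,0],[0,0,-18,0,0,0],[0,0,-12,0,0,0],[0,0,-5,0,0,0],[0,0,0,0,0,0]],
])

```text
t: 33.85
eef_pos: [358.6, 275.6, 79.7]
tool_rot: [[0.001, 1.0, 0.0], [1.0, -0.001, 0.0], [0.0, 0.0, -1.0]]
force: [0.2, 0.2, -1.0]
finger_gap: 53.5
gripper_force: 30.0
```

Emit:
carry_out([
  [[5,10,0,0,0,0],[11,23,0,0,0,0],[15,32,0,0,0,0],[16,34,0,0,0,0],[15,32,0,0,0,0],[12,26,0,0,0,0],[8,16,0,0,0,0],[3,6,0,0,0,0]],
])

```text
t: 34.85
eef_pos: [538.3, 360.8, 78.3]
tool_rot: [[0.001, 1.0, -0.001], [1.0, -0.001, -0.0], [-0.0, -0.001, -1.0]]
force: [0.5, 0.3, -2.4]
finger_gap: 53.3
gripper_force: 30.0
```

Emit:
carry_out([
  [[0,0,8,0,0,0],[0,0,14,0,0,0],[0,0,14,0,0,0],[0,0,10,0,0,0],[0,0,6,0,0,0],[0,0,3,0,0,0],[0,0,0,0,0,0]],
])

```text
t: 35.72
eef_pos: [537.6, 360.7, 24.6]
tool_rot: [[0.001, 1.0, 0.0], [1.0, -0.001, 0.0], [0.0, 0.0, -1.0]]
force: [-0.3, -1.2, -1.2]
finger_gap: 52.6
gripper_force: 30.0
```

Emit:
carry_out([
  [[0,0,1,0,0,0],[0,0,1,0,0,0],[0,0,1,0,0,0],[0,0,1,0,0,0],[0,0,0,0,0,0]],
])

```text
t: 36.35
eef_pos: [537.6, 360.6, 20.8]
tool_rot: [[0.001, 1.0, 0.0], [1.0, -0.001, -0.0], [-0.0, 0.0, -1.0]]
force: [-0.7, -0.9, 0.8]
finger_gap: 52.9
gripper_force: 30.0
```

Emit:
carry_out([
  [[0,0,0,0,0,0],[0,0,0,0,0,0],[0,0,0,0,0,0],[0,0,0,0,0,0],[0,0,0,0,0,0]],
], gripper=0.8)

```text
t: 36.98
eef_pos: [537.5, 360.6, 20.5]
tool_rot: [[0.001, 1.0, -0.0], [1.0, -0.001, -0.0], [-0.0, -0.0, -1.0]]
force: [-0.2, -0.2, 0.1]
finger_gap: 82.6
gripper_force: 0.0
```

Emit:
carry_out([
  [[0,0,-10,0,0,0],[0,0,-20,0,0,0],[0,0,-25,0,0,0],[0,0,-30,0,0,0],[0,0,-30,0,0,0],[0,-20,-20,0,0,0],[0,-35,-10,0,0,0],[0,-35,0,0,0,0]],
])

```text
t: 37.98
eef_pos: [447.2, 361.5, 168.2]
tool_rot: [[0.001, 1.0, 0.003], [1.0, -0.001, 0.002], [0.002, 0.003, -1.0]]
force: [-0.4, -0.3, 0.1]
finger_gap: 82.6
gripper_force: 0.0
```

Emit:
carry_out([
  [[0,-30,0,0,0,0],[0,-20,0,0,0,0],[0,-10,0,0,0,0],[0,0,0,0,0,0]],
])

```text
t: 38.48
eef_pos: [387.8, 360.9, 166.0]
tool_rot: [[0.0, 1.0, 0.001], [1.0, -0.0, 0.0], [0.0, 0.001, -1.0]]
force: [-1.0, 0.8, 0.4]
finger_gap: 82.5
gripper_force: 0.0
```

Run:
```python
from h import *
S=snap('scene');T=snap('top','g.png')
s=env.observe();print(s['t'],s['eef_pos'])
for n,r in (('green',(135,165,200,235)),('yellow',(240,120,290,172))):
    b=blobs(T,n,r);print(n,[(x[0],plane(T,*x[2],45).round(1)) for x in b])
b=blobs(S,'green',(400,130,470,200));print([(x[0],x[2],plane(S,*x[2],50).round(1)) for x in b])
cv2.imwrite('pics/h.png',np.hstack([cv2.resize(S['color'][100:330,130:480],(500,329))])[:,:,::-1])
```

```text
38.575 [388.58011503 360.64186149 165.65008417]
green [(402, array([538.1, 362.5])), (26, array([525.6, 333.2]))]
yellow [(470, array([642.2, 120.9]))]
[(230, [443.1, 160.4], array([534.9, 361.4])), (131, [439.4, 171.3], array([560.6, 327. ]))]
```

View pics/h.png

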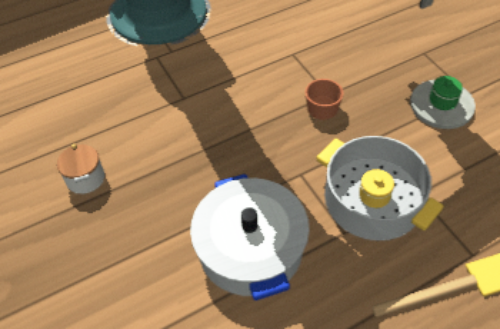

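Everything is in place: the lid is centred on the blue tier (250,228), the yellow pot is in its tier (377,188), and the green pot is on the trivet (446,93). The ramekin and salt cellar have not moved.

```bash
python3 -c "
from station import env
print(env.hand_in())"
```

```text
the job is handed in; nothing more can be done
None
```

I handed the job in at about 39 s. The blue pot is in its tier under the centred lid, the yellow pot is in its tier and the green pot is on the trivet, each within about 3 mm of centre by camera; the salt cellar and ramekin were left alone, and hand-in returned no verdict.

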